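# Set the slotted stop bracket of a drilling jig and clamp it

### The job

Set the stop on the drilling jig: slide the blue slotted bracket along its slots until its white line stands at the tip of the red pointer, and then tighten the black T-knob clockwise, firmly by hand but without overtightening, so that the bracket is clamped there. Do not force the bracket against its guide bolt, leave the tools round the jig alone and let go at the end.

Things in the scene. Friction and masses are not known exactly. Their poses are not given: they have to be found in the camera images.
- jig: Plywood base board, fixed, 150 (x) x 250 (y) x 18 mm high. Origin: centre of its underside, on the worktop; z up. The bracket slides along the jig's y axis. Its -x long edge, with scale strip and pointer, faces the robot.
- bracket: Blue steel plate on the board, 0.3 to 0.5 kg, 60 (x) x 177 (y) x 6 mm, y from -105 to +72 mm, axes as the jig's. Origin: underside, midway between two 10 mm wide slots in line along y (y -65..-11 and 11..65 mm, x = 0). An 8 mm guide bolt (-y slot) and stud (+y slot) stand in them: 23 mm travel either way from the middle, 1 mm side play, 2 to 3 N of friction while the knob is loose.
- bracket_line (a point): Outer (-x) end of the white line across the bracket's top face and front edge: at x = -30, y = 0, z = 6 mm of the bracket.
- bracket_lug (a point): Point on the bracket's upright lug, 13 mm below the lug's top; the lug is 40 mm wide (x), 10 mm thick (y) and its top is 46 mm above the bracket's underside (64 mm above the worktop). Pinch it across its thickness, along the jig's y; clear space on both sides down to the board.
- pointer_tip (a point): Tip of the red pointer clip fixed on the board's front edge, facing the bracket; its axes are those of the jig. The bracket's line is set when it has the same y as this tip (in the jig's frame). The pointer's place along the scale varies.
- guide_bolt: Fixed steel bolt in the bracket's -y slot, at x = 0, y = -38 mm of the jig. Origin: on the board's top. Round head 18 mm wide, top 33 mm above the worktop, 1.5 mm clear of the bracket, which it guides and keeps from being lifted.
- knob: Black T-knob on the thread of the stud in the +y slot (x = 0, y = 38 mm of the jig). Origin: middle of its flange's underside; x along the grip bar, z up. Clockwise from above lowers it 1.5 mm per rad. It starts loose, an unknown 0.4 to 2.1 mm above the bracket, meets it after 0.25 to 1.4 rad; then resistance rises steeply, to full tightness within about 0.15 rad of knob travel. It stays where left.
- knob_grip (a point): Middle of the knob's grip bar, on the turning axis, about 75 mm above the worktop. The bar is 44 mm long (knob's x), 20 mm thick (knob's y), 24 mm high (12 mm above and below this point), on a round neck 17 mm thick. Loose it turns at under 0.06 N m; it is well tightened at 0.17 to 0.24 N m, overtightened above about 0.27 N m.
- carpenter_pencil: Red flat pencil, 169 mm, loose in front of the jig. Leave alone.
- small_tin: Small red tin, 66 mm wide, 46 mm high, loose to the left of the jig. Leave alone.
- wrench_13: Steel spanner, 192 mm, loose behind the jig. Leave alone.
- sanding_block: Brown sanding block, 63 x 111 mm, 32 mm high, loose to the left of the jig. Leave alone.
Not all that is in view belongs to the job. Of the things shaped like the bracket, the blue one is meant.

How it is judged:
On the way, in this order (a step that is already met when the one before it is completed fails the run):
1. the bracket's line is brought to the pointer, within 2.5 mm, with the knob still loose (y of bracket_line in the frame of pointer_tip between -0.0025 and 0.0025 m and contact force between knob and bracket below 5 N), for 0.2 s.
2. the knob is tightened on the bracket (it presses with more than 18 N) (contact force between knob and bracket above 18 N), for 0.2 s.
At the end, for the whole second after the job is handed in: The bracket's white line is within 2.5 mm of the pointer tip along the slide, the knob presses on the bracket with more than 18 N, and bracket and knob are at rest (y of bracket_line in the frame of pointer_tip between -0.0025 and 0.0025 m and contact force between knob and bracket above 18 N and linear speed of bracket below 0.005 m/s and angular speed of knob below 0.05 rad/s); the robot touches nothing.
It fails at once if the knob is overtightened (more than 75 N on the bracket) (contact force between knob and bracket above 75 N).
It fails at once if the bracket is forced against its guide bolt with more than 25 N (contact force between bracket and guide_bolt above 25 N).
It fails at once if the pencil, tin, spanner or sanding block is moved by more than 15 mm (distance of any of carpenter_pencil, small_tin, wrench_13, sanding_block from where it was at the start of the episode above 0.015 m).
It also fails if it takes over 70 s, if anything falls off the work surface, if the arm or the gripper's body presses on something with over 40 N, if the wrist force passes 120 N, or if a joint passes its speed limit or range.

### The arm

A 7-joint arm with a two-finger parallel gripper is mounted at the origin on a cart in front of the work surface, level with it; the furniture and walls round the work are solid. World frame = base frame: x ahead of the robot, y to its left, z up, the work surface at z = 0. Lengths are in m, angles in rad, forces in N, time in s.
With the tool pointing down it reaches from about 0.4 to 0.85 m from the base axis. Payload 4.5 kg.
Tool frame: the origin (TCP) lies midway between the tips of the shut fingers; the grasp point (between the pads) lies 19 mm behind it; y points along the fingers, z is the direction in which the jaws open and shut, and the axes are right-handed (so a half turn about y gives the same grasp; the last joint's range is limited). The gripper opens to 88 mm and grips with 3 to 60 N. Pads are 18 mm wide; open, the fingers measure 123 mm over their backs; the gripper's body (75 mm by 187 mm) begins 45 mm behind the grasp point.
Start: joints at [-1.141, 0.689, -0.195, 1.565, 0.157, 0.902, -0.215], TCP at [0.241, 0.577, 0.239] pointing down, gripper open.
Joint ranges: [-3.01, 3.01], [-0.46, 2.08], [-1.47, 1.51], [0.13, 2.56], [-1, 4.14], [0.04, 2.09], [-2.66, 2.66]. Speed limits (rad/s): [2.57, 2.57, 3.14, 3.14, 3.14, 3.14, 3.14].

### API

Orientations are given as a unit quaternion [x, y, z, w].
In Python, from plant import r, snapshot, get_calibration, job, boxes_of gives the robot as it stands. The module is installed in compiled form; this text tells all that it offers.
- The arm moves only by the shell command python3 -m handwheel 'ROWS' [OPENING] [FORCE]. ROWS is JSON, a list that holds one entry, the list of rows, each a list of 6 numbers: the shift along the tool's x, y, z as a fraction of full scale, then the turn, a rotation vector about the tool's x, y, z as a fraction of full scale. In form: [[[x, y, z, wx, wy, wz], ...]]. A call has 1 to 12 rows; each row is the pose to reach, as a shift and turn from the pose commanded when the call began, along the tool's axes at that moment, turning the shorter way round; what a row does not reach only later rows make up. Full scale, the value 1, is 100 cm for a shift and 180 degrees for a turn. A row lasts 1/12 s, in which the tool goes at most 41.7 mm and 7.16 degrees, less where a joint would pass 70% of its speed; a pose out of reach is approached as far as the arm can. A call with a number of a shift or a turn outside -1 to 1 is refused whole. A call with a gripper value outside its range is refused whole. OPENING is the opening, from -1 (shut) to 1 (fully open), set as the call begins (- or left out, the last holds). The fingers move at their own pace and stop on an object; FORCE is the grip in N (left out, the last holds). Time passes only in rows, so rows that repeat a pose let the fingers close. It gives the time, the measured TCP pose, the force and the opening at its end, in the units of the state.
- r.get_state(): the state, without advancing time (a new reading comes with each control period).
- snapshot(name): name is "scene" or "top" or "wrist"; returns the picture (384x512x3 uint8, red, green, blue); there is no depth.
- get_calibration(name): a dict with "fx", "fy", "cx", "cy" (pixels), "k1" (the pictures are not rectified: a ray, as slopes to the right and down, at radius r is drawn at 1 + k1 r^2 times it, then the intrinsics apply), "T" (4x4, takes a point from camera to world coordinates). Camera axes: x right, y down, z forward; pixel columns grow to the right and rows downward; lengths in m; the calibration is good to about 2 mm. A picture is of the moment at which its call begins: read the wrist's pose just before it. get_calibration takes no time and is no camera call; for the wrist camera it gives the pose at the moment of the call.
- job.finish_job(): hands the job in, once; it reports no verdict.
Trained networks look in the newest picture that a camera, given by its name, has taken for a name from the list of things; names that differ only in an ending like _2 or _b are one class to them, and where a whole thing is asked for, a point or a joint stands for the part that bears it (a point fixed in the world has none). Each returns a list of dicts, best first, with "confidence" (0 to 1); they miss things now and then, are a little off and sometimes report something else, mostly with a low value. They report only what shows in the picture. A call takes as long as a camera call. They do not tell look-alikes from the thing itself.
- boxes_of(thing, camera): "bbox" ([left, top, right, bottom] in pixels, round what is visible of it).
The state is a dict: "clock": time; "q": joint angles; "qd": joint speeds; "joint_torque": joint torques, N m; "tool_pos": TCP position; "eef_rot": TCP orientation; "contact_force": force on the tool from outside, world axes, zero at the start; "moment": the same for the moment, N m; "opening": opening from 0.0 (shut) to 1.0 (fully open).
Only numpy, scipy, OpenCV 4.12 (cv2) and the standard library are available. Lean on these libraries where they do the work, as an engineer would, in place of code of your own. Each camera call takes 0.05 s, during which the arm holds its last target. There are 200 camera calls.

## Working session

There is one attempt and no reset: what is moved stays moved. The work goes in short steps, Python scripts to look and compute and a shell command to move; the robot and the scene stay as the last step left them, time stands still between calls to the robot, and variables do not carry over. Pictures are saved under pics/ and viewed, about 8 in all and at most 12, crops included, and the job is handed in when it is done.

```bash
mkdir -p pics
cat > h.py <<'E'
import numpy as np, cv2
from scipy.spatial.transform import Rotation as R
from plant import r, snapshot, get_calibration, job, boxes_of
def ray(c,u,v):
    K=np.array([[c['fx'],0,c['cx']],[0,c['fy'],c['cy']],[0,0,1]])
    x,y=cv2.undistortPoints(np.array([[[u,v]]],float),K,np.array([c['k1'],0,0,0.]))[0,0]
    T=np.array(c['T']); return T[:3,3],T[:3,:3]@[x,y,1]
def at(c,u,v,z):
    o,d=ray(c,u,v); return o+d*(z-o[2])/d[2]
def proj(c,p):
    T=np.array(c['T']); q=T[:3,:3].T@(np.array(p)-T[:3,3]); x,y=q[:2]/q[2]; s=1+c['k1']*(x*x+y*y)
    return np.array([c['cx']+c['fx']*x*s,c['cy']+c['fy']*y*s])
def save(n,im,box=None,f=1):
    if box: im=im[box[1]:box[3],box[0]:box[2]]
    im=cv2.resize(im,None,fx=f,fy=f,interpolation=cv2.INTER_CUBIC)
    cv2.imwrite('pics/'+n+'.png',im[:,:,::-1])
E
python3 - <<'E'
from h import *
s=r.get_state();print({k:np.round(v,3).tolist() for k,v in s.items()})
for n in ('scene','top'):
    im=snapshot(n);save(n,im,None,1.5);np.save(n,im)
    c=get_calibration(n);print(n,np.round(c['T'],3).tolist(),c['fx'])
    for t in ('jig','bracket','bracket_line','bracket_lug','pointer_tip','guide_bolt','knob','knob_grip'):
        print(t,[(np.round(b['bbox']).astype(int).tolist(),round(b['confidence'],2)) for b in boxes_of(t,n)[:3]])
E
```

```text
{'clock': 0.0, 'q': [-1.141, 0.69, -0.195, 1.566, 0.157, 0.902, -0.215], 'qd': [-0.0, -0.001, 0.001, 0.0, 0.0, -0.002, -0.001], 'joint_torque': [0.0, -52.756, -1.267, -15.343, -0.053, 0.006, 0.0], 'tool_pos': [0.241, 0.576, 0.238], 'eef_rot': [0.694, -0.139, 0.139, -0.693], 'contact_force': [0.313, -0.957, 0.408], 'moment': [-0.054, 0.003, -0.015], 'opening': 1.002}
scene [[0.889, -0.362, 0.28, 0.246], [-0.458, -0.689, 0.562, -0.591], [-0.01, -0.628, -0.778, 0.942], [0.0, 0.0, 0.0, 1.0]] 473.67706408850836
jig [([208, 162, 279, 254], 0.94)]
bracket [([228, 186, 258, 249], 0.86), ([214, 286, 273, 376], 0.78)]
bracket_line [([214, 284, 276, 372], 0.92), ([225, 188, 259, 246], 0.56)]
bracket_lug [([225, 186, 260, 249], 0.96), ([213, 283, 273, 378], 0.62)]
pointer_tip [([210, 197, 227, 201], 0.38)]
guide_bolt []
knob [([228, 169, 245, 192], 0.83)]
knob_grip [([228, 183, 258, 248], 0.65), ([225, 169, 246, 194], 0.5), ([187, 182, 196, 233], 0.16)]
top [[-0.019, -0.978, 0.209, 0.265], [-1.0, 0.019, -0.005, 0.044], [0.001, -0.209, -0.978, 1.343], [0.0, 0.0, 0.0, 1.0]] 492.98857636542834
jig [([199, 159, 298, 232], 0.6)]
bracket [([320, 226, 391, 255], 0.83), ([226, 181, 296, 215], 0.75)]
bracket_line [([321, 230, 387, 255], 0.81), ([227, 181, 300, 216], 0.79), ([224, 179, 243, 192], 0.64)]
bracket_lug [([226, 179, 295, 216], 0.94), ([318, 231, 390, 257], 0.59), ([148, 194, 192, 220], 0.21)]
pointer_tip [([231, 201, 238, 219], 0.39)]
guide_bolt []
knob [([226, 176, 242, 192], 0.47)]
knob_grip [([226, 178, 244, 194], 0.49)]
```

View pics/scene.png

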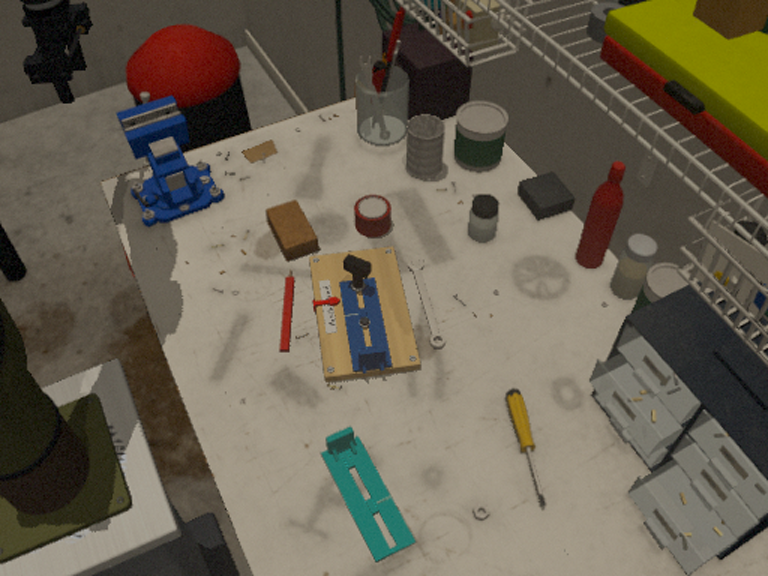

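Run:
```python
from h import *
save('top_crop',np.load('top.npy'),(180,140,330,250),5)
```

```text
(no output)
```

View pics/top_crop.png

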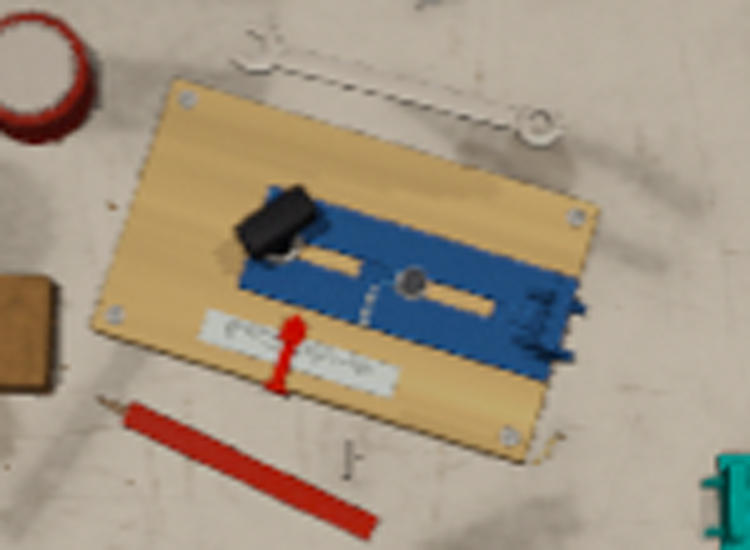

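The blue bracket is on the jig, around (240,215) in the scene picture. The teal plate, around (243,330), is a look-alike lying loose on the table. The blue one is meant: it sits on the jig with its stud, bolt and pointer. In the top crop the line is at (370,300), the pointer tip at (293,318), and the lug at the right (-y) end.

Run:
```python
from h import *
c=get_calibration('top')
P=lambda u,v,z: at(c,180+u/5,140+v/5,z)
K=[P(175,80,.018),P(600,207,.018),P(525,463,.018),P(92,330,.018)] # +x+y,+x-y,-x-y,-x+y
cen=np.mean(K,0);ey=(K[0]-K[1])+(K[3]-K[2]);ey/=np.linalg.norm(ey);ex=np.array([ey[1],-ey[0],0])
yaw=np.arctan2(ex[1],ex[0]);print(np.linalg.norm(K[0]-K[1]),np.linalg.norm(K[1]-K[2]),'cen',cen,'yaw',np.degrees(yaw))
J=lambda p:(np.array([ex@(p-cen),ey@(p-cen),p[2]])*1e3).round(1)
print('line',J(P(366,322,.024)),'tip',J(P(295,320,.020)),'bolt',J(P(411,282,.033)),'lug l',J(P(548,330,.064)), J(P(575,332,.064)),'knob',J(P(277,222,.087)))
print('knob dir ends',J(P(243,246,.087)),J(P(312,200,.087)))
W=lambda x,y,z: cen*[1,1,0]+ex*x+ey*y+[0,0,z]
print('lug',W(0,-98,.051)); print('knob',W(0,.038,.075))
s=r.get_state();print(R.from_quat(s['eef_rot']).as_matrix().round(3))
# wrist cam relative
cw=get_calibration('wrist');Tt=np.eye(4);Tt[:3,:3]=R.from_quat(s['eef_rot']).as_matrix();Tt[:3,3]=s['tool_pos'];print((np.linalg.inv(Tt)@np.array(cw['T'])).round(3),cw['fx'])
np.savez('jig0',cen=cen,ex=ex,ey=ey)
```

```text
0.24704935686863458 0.1484625458871384 cen [0.53689001 0.05282303 0.018     ] yaw -18.274192731417077
line [-26.6 -19.1  24. ] tip [-36.3  18.5  20. ] bolt [  0.1 -36.4  33. ] lug l [  -9.3 -114.3   64. ] [  -6.1 -128.3   64. ] knob [-0.5 37.5 87. ]
knob dir ends [-18.   50.5  87. ] [16.1 23.5 87. ]
lug [-3.01924586e+01 -9.30047244e+01  5.10000000e-02]
knob [0.54880547 0.08890657 0.075     ]
[[ 0.923  0.     0.386]
 [-0.386  0.     0.923]
 [-0.    -1.     0.   ]]
[[ 0.001  0.96   0.281 -0.073]
 [-0.    -0.281  0.96  -0.147]
 [ 1.    -0.001 -0.    -0.   ]
 [ 0.     0.     0.     1.   ]] 307.8547652812014
```

```bash
cat >> h.py <<'E'
def go(target,yaw):
    "shift/turn fractions from the present pose to TCP target with tool down, tool x at yaw"
    s=r.get_state();A=R.from_quat(s['eef_rot']);c,n=np.cos(yaw),np.sin(yaw)
    B=R.from_matrix(np.array([[c,0,-n],[n,0,c],[0,-1,0]]))
    print('clock',s['clock'],'shift',A.inv().apply(np.array(target)-s['tool_pos']).round(4),'turn',((A.inv()*B).as_rotvec()/np.pi).round(4))
def frame():
    d=np.load('jig0.npz');cen,ex,ey=d['cen'],d['ex'],d['ey']
    W=lambda x,y,z: cen*[1,1,0]+ex*x/1e3+ey*y/1e3+[0,0,z/1e3]
    J=lambda p: np.array([ex@(p-cen),ey@(p-cen),p[2]])*1e3
    return W,J,np.arctan2(ex[1],ex[0])
E
python3 - <<'E'
from h import *
W,J,yaw=frame();c=get_calibration('scene')
for u,v in ((100,70),(127,85),(115,140)): print('vise',at(c,u,v,.12).round(3))
print(W(0,-119,130));go(W(0,-119,140),yaw)
E
```

```text
vise [0.362 0.614 0.12 ]
vise [0.412 0.505 0.12 ]
vise [0.319 0.308 0.12 ]
[ 0.4995758  -0.06017542  0.13      ]
clock 0.9 shift [ 0.4842  0.0987 -0.4879] turn [-0.     -0.0245 -0.    ]
```

```bash
python3 -m handwheel '[[[0,-0.08,0,0,0,0],[0,-0.08,0,0,0,0],[0.484,-0.08,-0.488,0,0,0],[0.484,-0.08,-0.488,0,0,0],[0.484,-0.08,-0.488,0,0,0],[0.484,-0.08,-0.488,0,0,0],[0.484,-0.08,-0.488,0,0,0],[0.484,-0.08,-0.488,0,0,0],[0.484,-0.08,-0.488,0,0,0],[0.484,-0.08,-0.488,0,0,0],[0.484,-0.08,-0.488,0,0,0],[0.484,-0.08,-0.488,0,0,0]]]' 1 20
python3 - <<'E'
from h import *
W,J,yaw=frame();go(W(0,-119,140),yaw)
E
```

```text
clock: 1.9
tool_pos: [0.398, 0.1887, 0.319]
eef_rot: [-0.693, 0.139, -0.139, 0.694]
contact_force: [1.3, -0.8, -0.8]
opening: 0.997
clock 1.9 shift [ 0.1895  0.179  -0.1907] turn [-0.0002 -0.0244  0.0002]
```

```bash
python3 -m handwheel '[[[0.19,0.05,-0.19,0,-0.0244,0],[0.19,0.05,-0.19,0,-0.0244,0],[0.19,0.05,-0.19,0,-0.0244,0],[0.19,0.05,-0.19,0,-0.0244,0],[0.19,0.05,-0.19,0,-0.0244,0],[0.19,0.05,-0.19,0,-0.0244,0],[0.19,0.05,-0.19,0,-0.0244,0],[0.19,0.179,-0.19,0,-0.0244,0],[0.19,0.179,-0.19,0,-0.0244,0],[0.19,0.179,-0.19,0,-0.0244,0],[0.19,0.179,-0.19,0,-0.0244,0],[0.19,0.179,-0.19,0,-0.0244,0]]]'
python3 - <<'E'
from h import *
W,J,yaw=frame();go(W(0,-119,140),yaw)
im=snapshot('wrist');c=get_calibration('wrist');np.save('w1',im);np.save('w1c',c)
save('w1',im,None,1.5)
for n,p in dict(lug=(0,-119,64),line=(-30,-19,24),tip=(-35,18,20),bolt=(0,-38,33),knob=(0,38,87)).items(): print(n,proj(c,W(*p)).round()*1.5)
E
```

```text
clock: 2.9
tool_pos: [0.4982, -0.0578, 0.1382]
eef_rot: [0.698, -0.114, 0.11, -0.698]
contact_force: [0.1, -0.4, 0.5]
opening: 1.001
clock 2.9 shift [ 0.0021 -0.0018 -0.0019] turn [ 0.0005  0.0001 -0.0016]
lug [372.  301.5]
line [546.  229.5]
tip [609. 219.]
bolt [514.5 283.5]
knob [711.  316.5]
```

View pics/w1.png

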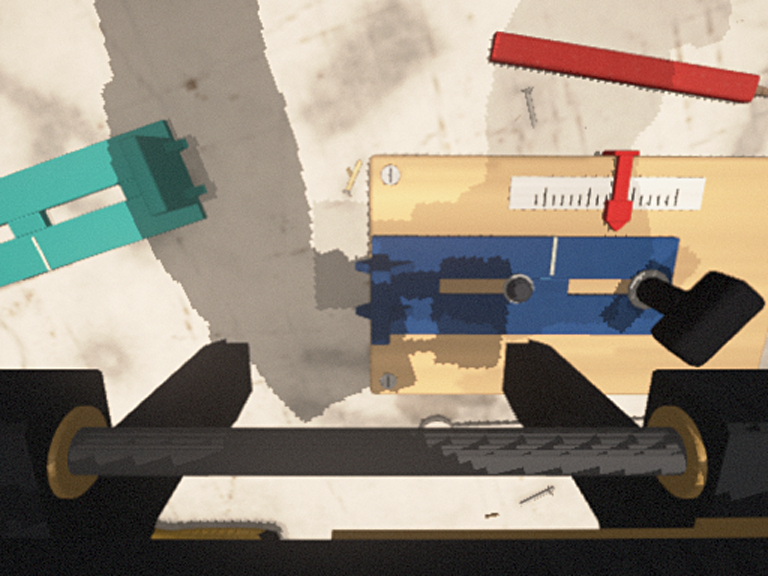

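The wrist picture shows the line's outer end at (555,237), the pointer tip at (616,230), the bolt head at (519,289) and the board's near -y corner at (371,157). The lug is around (378,300), and the fingers straddle it.

Run:
```python
from h import *
W,J,yaw=frame();c=np.load('w1c.npy',allow_pickle=True).item()
q=lambda u,v,z: J(at(c,u/1.5,v/1.5,z/1e3)).round(1)
print('line',q(555,237,24),'line in',q(553,275,24),'tip',q(616,230,20),q(616,230,24),'bolt',q(519,289,33))
print('corners',q(371,157,18),q(371,393,18),'edge far',q(760,156,18),'brk end',q(371,237,24),q(371,335,24),q(679,237,24))
print('lug R top',q(389,341,64),q(372,341,64),q(404,265,64),q(357,265,64))
im=np.load('w1.npy');save('w1lug',im,(225,150,440,260),3.6)
```

```text
line [-25.5 -13.7  24. ] line in [ -2.8 -12.5  24. ] tip [-28.9  23.2  20. ] [-29.6  21.1  24. ] bolt [  3.1 -34.8  33. ]
corners [ -69.9 -119.8   18. ] [  78.5 -120.4   18. ] edge far [-70.9 100.4  18. ] brk end [ -25.5 -119.9   24. ] [  35.3 -120.2   24. ] [-25.6  58.4  24. ]
lug R top [  22.1 -110.3   64. ] [  22.1 -119.1   64. ] [ -18.8 -103.1   64. ] [ -18.8 -126.5   64. ]
```

View pics/w1lug.png

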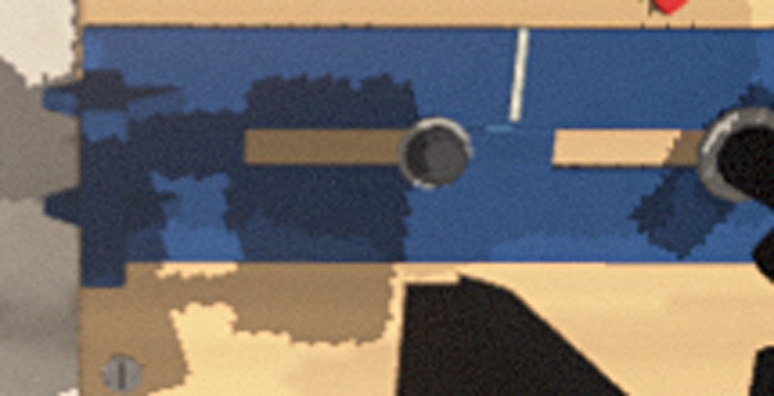

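```bash
python3 -m handwheel '[[[0.003,0.03,0.001,0,0,0],[0.003,0.06,0.001,0,0,0],[0.003,0.08,0.001,0,0,0],[0.003,0.1,0.001,0,0,0],[0.003,0.105,0.001,0,0,0],[0.003,0.105,0.001,0,0,0]]]' 0
python3 -m handwheel '[[[0,0,0,0,0,0],[0,0,0,0,0,0],[0,0,0,0,0,0],[0,0,0,0,0,0],[0,0,0,0,0,0],[0,0,0,0,0,0],[0,0,0,0,0,0],[0,0,0,0,0,0]]]' -1 12
python3 - <<'E'
from h import *
W,J,yaw=frame();s=r.get_state();print(J(s['tool_pos']))
im=snapshot('wrist');c=get_calibration('wrist');np.save('w2',im);np.save('w2c',c)
save('w2',im,None,1.5)
E
```

```text
clock: 3.45
tool_pos: [0.5042, -0.0578, 0.036]
eef_rot: [-0.698, 0.111, -0.113, 0.698]
contact_force: [-0.1, 0.2, 0.5]
opening: 0.57
clock: 4.12
tool_pos: [0.5031, -0.0579, 0.0351]
eef_rot: [-0.698, 0.112, -0.113, 0.698]
contact_force: [-0.2, 0.2, 6.0]
opening: 0.112
[   2.5997816  -115.75198265   35.06443511]
```

View pics/w2.png

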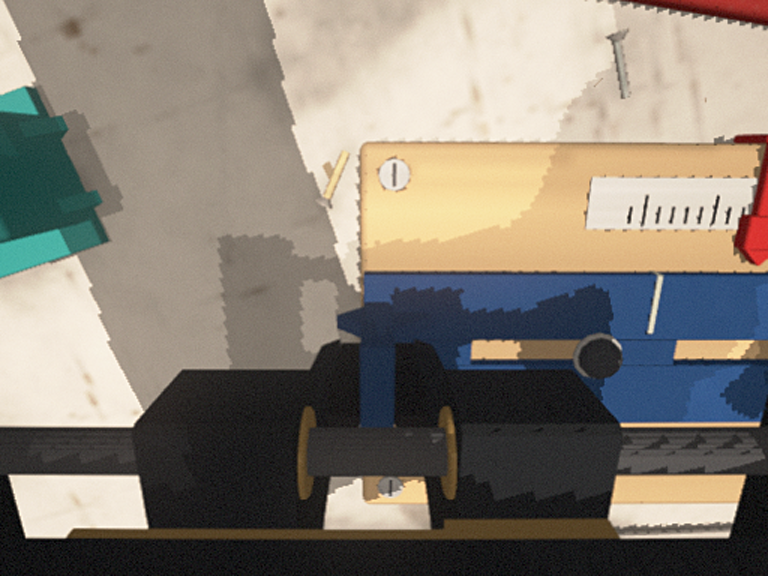

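Run:
```python
from h import *
W,J,yaw=frame()
for f,l,t,b in (('w1c',(555,237),(616,230),(519,289)),('w2c',(658,274),(757,264),(599,357))):
    c=np.load(f+'.npy',allow_pickle=True).item();q=lambda p,z: J(at(c,p[0]/1.5,p[1]/1.5,z/1e3)).round(1)
    print('line',q(l,24),'tip',q(t,20),q(t,24),q(t,28),'bolt',q(b,33))
```

```text
line [-25.5 -13.7  24. ] tip [-28.9  23.2  20. ] [-29.6  21.1  24. ] [-30.3  19.   28. ] bolt [  3.1 -34.8  33. ]
line [-28.4 -15.8  24. ] tip [-31.   22.5  20. ] [-32.   19.1  24. ] [-33.   15.7  28. ] bolt [ -0.4 -37.3  33. ]
```

```bash
python3 -m handwheel '[[[0,0,0.003,0,0,0],[0,0,0.006,0,0,0],[0,0,0.010,0,0,0],[0,0,0.014,0,0,0],[0,0,0.018,0,0,0],[0,0,0.022,0,0,0],[0,0,0.026,0,0,0],[0,0,0.029,0,0,0],[0,0,0.032,0,0,0],[0,0,0.034,0,0,0],[0,0,0.034,0,0,0],[0,0,0.034,0,0,0]]]'
cat > m.py <<'E'
from h import *
import sys
W,J,yaw=frame();s=r.get_state();print(s['clock'],J(s['tool_pos']).round(1),s['contact_force'].round(1) if hasattr(s['contact_force'],'round') else s['contact_force'])
im=snapshot('wrist');c=get_calibration('wrist');n=sys.argv[1];np.save(n,im);np.save(n+'c',c)
u,v=proj(c,W(-30,18,24)).astype(int);x0=min(max(u-70,0),372);y0=max(v-70,0)
print('crop origin',x0,y0);save(n,im,(x0,y0,x0+140,y0+120),5)
E
python3 m.py w3
```

```text
clock: 5.17
tool_pos: [0.5126, -0.0281, 0.035]
eef_rot: [0.699, -0.114, 0.113, -0.697]
contact_force: [-1.6, -3.8, 6.8]
opening: 0.112
5.1667 [  2.3 -84.5  35. ] [-1.6 -3.8  6.8]
crop origin 372 110
```

View pics/w3.png

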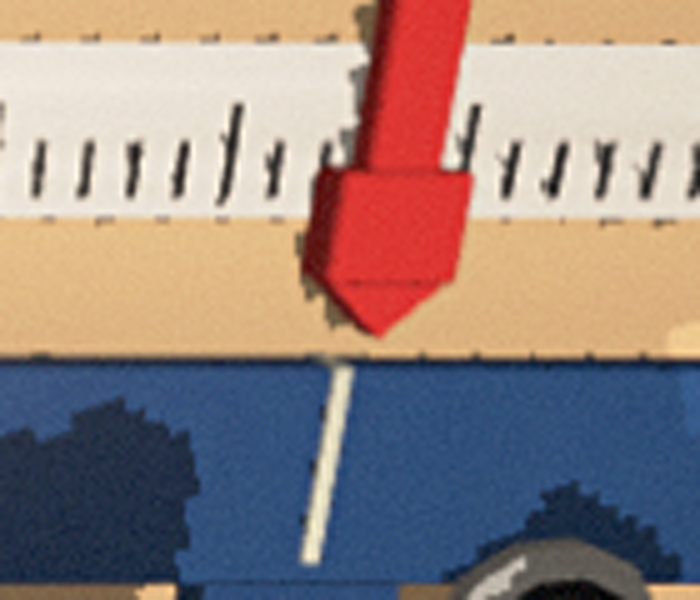

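The crop shows the line's end at (342,362) and the pointer tip at (378,335). The line is still short of the tip.

Run:
```python
from h import *
W,J,yaw=frame();c=np.load('w3c.npy',allow_pickle=True).item();q=lambda u,v,z: J(at(c,372+u/5,110+v/5,z/1e3)).round(1)
print(q(342,362,24),q(311,562,24),[q(378,335,z) for z in (20,22,24,26,28)])
print('tool',r.get_state()['tool_pos'])
```

```text
[-28.7  16.2  24. ] [-5.8 16.7 24. ] [array([-30.7,  22.2,  20. ]), array([-31.2,  20.9,  22. ]), array([-31.7,  19.6,  24. ]), array([-32.2,  18.2,  26. ]), array([-32.6,  16.9,  28. ])]
tool [ 0.51259973 -0.02807293  0.0350384 ]
```

```bash
python3 -m handwheel '[[[0,0,0.001,0,0,0],[0,0,0.002,0,0,0],[0,0,0.003,0,0,0],[0,0,0.004,0,0,0],[0,0,0.004,0,0,0],[0,0,0.004,0,0,0]]]'
python3 -m handwheel '[[[0,0,0,0,0,0],[0,0,0,0,0,0],[0,0,0,0,0,0],[0,0,0,0,0,0],[0,0,0,0,0,0]]]' 0
python3 -m handwheel '[[[0,-0.04,0,0,0,0],[0,-0.08,0,0,0,0],[0,-0.12,0,0,0,0],[0,-0.12,0.04,0,0,0],[0,-0.12,0.08,0,0,0],[0,-0.12,0.1,0,0,0],[0,-0.12,0.1,0,0,0],[0,-0.12,0.1,0,0,0]]]' 0
python3 m.py w4
```

```text
clock: 5.72
tool_pos: [0.5136, -0.0249, 0.035]
eef_rot: [0.699, -0.114, 0.113, -0.697]
contact_force: [-2.0, -5.7, 7.2]
opening: 0.112
clock: 6.13
tool_pos: [0.5148, -0.0214, 0.0346]
eef_rot: [-0.698, 0.112, -0.112, 0.698]
contact_force: [0.0, -0.5, -0.5]
opening: 0.461
clock: 6.8
tool_pos: [0.546, 0.0747, 0.1546]
eef_rot: [-0.698, 0.111, -0.111, 0.699]
contact_force: [0.5, -0.9, 0.1]
opening: 0.499
6.8 [  1.8  23.7 154.6] [ 0.5 -0.9  0.1]
crop origin 177 77
```

View pics/w4.png

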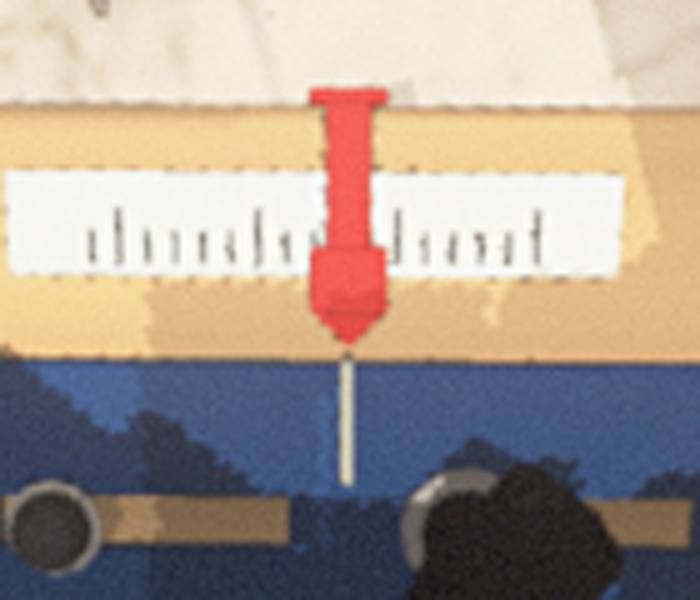

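The line (347) and the tip (349) line up within about 0.2 mm, seen from straight above. The knob is next.

Run:
```python
from h import *
W,J,yaw=frame();c=np.load('w4c.npy',allow_pickle=True).item();im=np.load('w4.npy')
print('q',np.round(r.get_state()['q'],3))
u,v=proj(c,W(0,38,87));print(u,v,'bolt',J(at(c,177+55/5,77+530/5,.033)),'stud washer',J(at(c,177+455/5,77+520/5,.026)))
x0,y0=int(u)-60,int(v)-50;print(x0,y0);save('w4k',im,(x0,y0,x0+120,y0+100),6)
```

```text
q [-0.158  0.711 -0.098  1.874  0.121  0.564  0.918]
273.56585349811644 201.14969401300397 bolt [  0.70201246 -35.48365171  33.        ] stud washer [ 0.66059581 37.09362672 26.        ]
213 151
```

View pics/w4k.png

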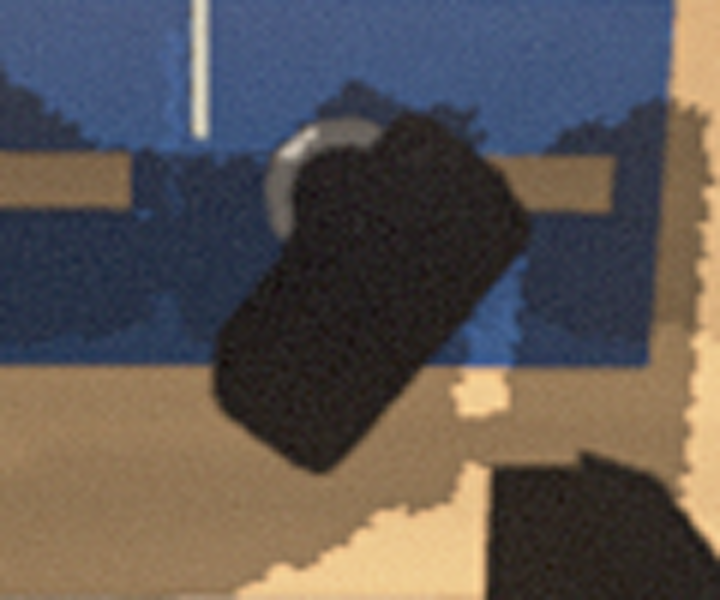

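The knob's bar runs from (270,430) at the lower left to (470,170) at the upper right. Its lower-right edge, (335,462) to (520,250), belongs to the top face.

Run:
```python
from h import *
W,J,yaw=frame();c=np.load('w4c.npy',allow_pickle=True).item()
q=lambda u,v,z=87: J(at(c,213+u/6,151+v/6,z/1e3))
a,b=q(335,462),q(520,250);d=a-b;print(a,b,'bar angle in jig deg',np.degrees(np.arctan2(d[1],d[0])))
print('ends',q(322,474),q(213,375),q(528,228))
ang=np.arctan2(d[1],d[0])+yaw
print('bar world',np.degrees(ang)); go(W(0.5,39,120),ang);go(W(0.5,39,57),ang)
```

```text
[21.28232012 34.87325623 87.        ] [-6.49859728 56.85439956 87.        ] bar angle in jig deg -38.3521630875799
ends [22.91329379 33.26563139 87.        ] [ 9.65295044 19.59834071 87.        ] [-9.27476293 57.69884419 87.        ]
bar world -56.626355818996984
clock 6.85 shift [-0.0015  0.0344  0.0174] turn [ 4.000e-04  2.132e-01 -1.000e-04]
clock 6.85 shift [-0.0014  0.0974  0.0175] turn [ 4.000e-04  2.132e-01 -1.000e-04]
```

Turning clockwise raises q7. A half-turned grasp (141.6° counter-clockwise first) leaves plenty of room for tightening.

```bash
python3 -m handwheel '[[[-0.001,0,0.017,0,-0.04,0],[-0.001,0,0.017,0,-0.08,0],[-0.001,0,0.017,0,-0.12,0],[-0.001,0,0.017,0,-0.16,0],[-0.001,0,0.017,0,-0.2,0],[-0.001,0,0.017,0,-0.24,0],[-0.001,0,0.017,0,-0.28,0],[-0.001,0,0.017,0,-0.32,0],[-0.001,0,0.017,0,-0.36,0],[-0.001,0,0.017,0,-0.4,0],[-0.001,0,0.017,0,-0.4,0],[-0.001,0,0.017,0,-0.4,0]]]' 0.2
python3 -m handwheel '[[[0,0,0,0,-0.04,0],[0,0,0,0,-0.08,0],[0,0,0,0,-0.12,0],[0,0,0,0,-0.16,0],[0,0,0,0,-0.2,0],[0,0,0,0,-0.24,0],[0,0,0,0,-0.28,0],[0,0,0,0,-0.32,0],[0,0,0,0,-0.36,0],[0,0,0,0,-0.387,0],[0,0,0,0,-0.387,0],[0,0,0,0,-0.387,0]]]' 0.2
python3 - <<'E'
from h import *
W,J,yaw=frame();ang=yaw-np.radians(38.4)+np.pi
go(W(0.6,38,57),ang);print(np.round(r.get_state()['q'],2),J(r.get_state()['tool_pos']))
im=snapshot('wrist');c=get_calibration('wrist');save('w5',im,None,1.5);print(proj(c,W(0,38,87))*1.5)
E
```

```text
clock: 7.85
tool_pos: [0.5501, 0.0876, 0.1543]
eef_rot: [0.632, 0.317, -0.318, -0.632]
contact_force: [0.8, -0.7, -0.2]
opening: 0.6
clock: 8.85
tool_pos: [0.55, 0.089, 0.154]
eef_rot: [-0.336, -0.622, 0.622, 0.338]
contact_force: [-0.3, -0.8, 0.0]
opening: 0.599
clock 8.85 shift [-0.0001  0.097   0.0005] turn [-0.0004 -0.0014  0.0007]
[ 0.27  0.88 -0.92  1.83  0.88  0.91  2.64] [  1.09568845  38.40856957 153.95236014]
[377.26410897 303.94247553]
```

View pics/w5.png

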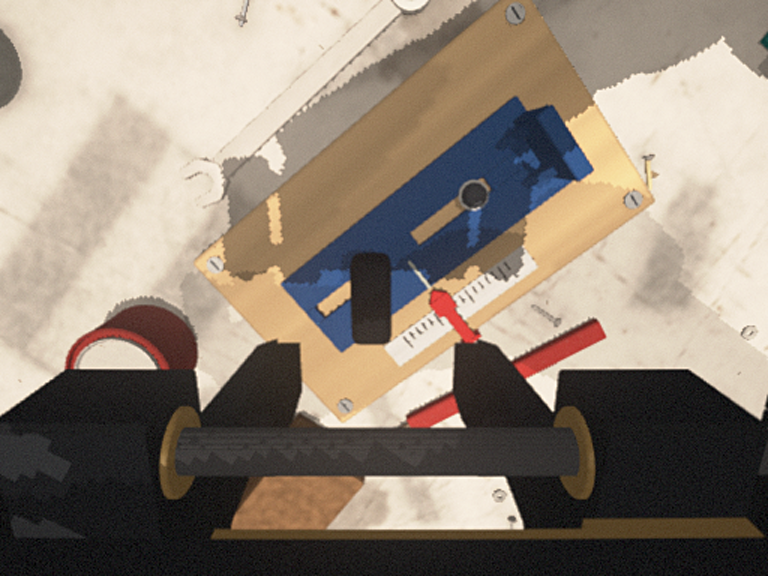

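The bar at (371,298) is aligned with the jaws, about 1–2 mm to the left of the tool axis. Going down and closing.

```bash
python3 -m handwheel '[[[0,0.03,-0.001,0,0,0],[0,0.055,-0.001,0,0,0],[0,0.075,-0.001,0,0,0],[0,0.09,-0.001,0,0,0],[0,0.097,-0.001,0,0,0],[0,0.097,-0.001,0,0,0],[0,0.097,-0.001,0,0,0]]]' 0.2
python3 -m handwheel '[[[0,0,0,0,0,0],[0,0,0,0,0,0],[0,0,0,0,0,0],[0,0,0,0,0,0],[0,0,0,0,0,0],[0,0,0,0,0,0],[0,0,0,0,0,0],[0,0,0,0,0,0]]]' -1 25
cat > t.py <<'E'
from h import *
W,J,yaw=frame();s=r.get_state();m=R.from_quat(s['eef_rot']).as_matrix()
print('J',J(s['tool_pos']).round(1),'yaw',np.degrees(np.arctan2(m[1,0],m[0,0])).round(2),'F',np.round(s['contact_force'],1),'M',np.round(s['moment'],3),'q7',np.round(s['q'][6],3),'tq7',np.round(s['joint_torque'][6],3),s['opening'])
E
python3 t.py
```

```text
clock: 9.48
tool_pos: [0.5516, 0.0901, 0.0582]
eef_rot: [-0.336, -0.622, 0.623, 0.335]
contact_force: [-0.4, 0.3, -0.6]
opening: 0.601
clock: 10.15
tool_pos: [0.5522, 0.0905, 0.0581]
eef_rot: [0.336, 0.623, -0.622, -0.335]
contact_force: [2.9, 1.1, 1.9]
opening: 0.223
J [ 2.7 40.6 58.1] yaw 123.37 F [2.9 1.1 1.9] M [ 0.184 -0.313  0.027] q7 2.503 tq7 -0.022 0.22278574278870106
```

```bash
python3 -m handwheel '[[[0,0,0,0,0.02,0],[0,0.0002,0,0,0.04,0],[0,0.0003,0,0,0.06,0],[0,0.0004,0,0,0.07,0],[0,0.0004,0,0,0.07,0]]]'; python3 t.py
python3 -m handwheel '[[[0,0,0,0,0.01,0],[0,0.0001,0,0,0.02,0],[0,0.0001,0,0,0.02,0]]]'; python3 t.py
```

```text
clock: 10.57
tool_pos: [0.5521, 0.0905, 0.0578]
eef_rot: [0.402, 0.582, -0.581, -0.402]
contact_force: [1.9, 0.1, 3.3]
opening: 0.223
J [ 2.6 40.6 57.8] yaw 110.73 F [1.9 0.1 3.3] M [ 0.26  -0.303 -0.014] q7 2.305 tq7 -0.281 0.2226237180139366
clock: 10.82
tool_pos: [0.5521, 0.0906, 0.0577]
eef_rot: [0.42, 0.57, -0.569, -0.419]
contact_force: [1.9, 0.9, 3.2]
opening: 0.224
J [ 2.6 40.6 57.7] yaw 107.19 F [1.9 0.9 3.2] M [ 0.247 -0.313 -0.032] q7 2.25 tq7 -0.255 0.22409945929804823
```

```bash
python3 -m handwheel '[[[0,0,0,0,0.01,0],[0,0.0001,0,0,0.02,0],[0,0.0001,0,0,0.02,0]]]' >/dev/null; python3 t.py
python3 -m handwheel '[[[0,0,0,0,0.01,0],[0,0.0001,0,0,0.015,0],[0,0.0001,0,0,0.015,0]]]'>/dev/null; python3 t.py
```

```text
J [ 2.6 40.6 57.6] yaw 103.61 F [2.9 0.9 5. ] M [ 0.26  -0.305 -0.03 ] q7 2.195 tq7 -0.254 0.22340840434666817
J [ 2.6 40.6 57.5] yaw 100.94 F [3.2 0.3 5.6] M [ 0.277 -0.386 -0.053] q7 2.154 tq7 -0.137 0.2237863688862748
```

```bash
python3 t.py; python3 -m handwheel '[[[0,0,0,0,0,0],[0,0,0,0,0,0]]]'>/dev/null; python3 t.py
```

```text
J [ 2.6 40.6 57.5] yaw 100.94 F [3.2 0.3 5.6] M [ 0.277 -0.386 -0.053] q7 2.154 tq7 -0.137 0.2237863688862748
J [ 2.6 40.6 57.5] yaw 100.97 F [2.6 0.2 5.9] M [ 0.234 -0.371  0.012] q7 2.154 tq7 0.016 0.22172212489140827
```

```bash
python3 -m handwheel '[[[0,0,0,0,0.01,0],[0,0.0001,0,0,0.02,0],[0,0.0001,0,0,0.02,0]]]' >/dev/null; python3 t.py
python3 -m handwheel '[[[0,0,0,0,0.01,0],[0,0,0,0,0.015,0],[0,0,0,0,0.015,0]]]'>/dev/null; python3 t.py
python3 -m handwheel '[[[0,0,0,0,0,0]]]'>/dev/null; python3 t.py
```

```text
J [ 2.5 40.6 57.4] yaw 97.3 F [3.4 1.3 5. ] M [ 0.244 -0.384 -0.013] q7 2.098 tq7 -0.23 0.22626649096286766
J [ 2.5 40.6 57.3] yaw 94.63 F [2.7 1.  5.5] M [ 0.226 -0.462  0.066] q7 2.058 tq7 -0.138 0.22288090755846285
J [ 2.5 40.6 57.3] yaw 94.66 F [2.7 0.1 5.2] M [ 0.254 -0.443 -0.057] q7 2.059 tq7 0.002 0.22331519745160572
```

```bash
cat > t.py <<'E'
from h import *
W,J,yaw=frame();M=[];F=[];Q=[]
for i in range(6):
    snapshot('wrist');s=r.get_state();M.append(s['moment']);F.append(s['contact_force']);Q.append(s['joint_torque'][6])
m=R.from_quat(s['eef_rot']).as_matrix()
print(round(s['clock'],2),'J',J(s['tool_pos']).round(1),'yaw',np.degrees(np.arctan2(m[1,0],m[0,0])).round(2),'F',np.mean(F,0).round(1),'M',np.mean(M,0).round(3),'sd',np.std(M,0)[2].round(3),'tq7',np.mean(Q).round(3))
E
python3 t.py
python3 -m handwheel '[[[0,0,0,0,0.01,0],[0,0.0001,0,0,0.02,0],[0,0.0001,0,0,0.02,0]]]' >/dev/null; python3 t.py
python3 -m handwheel '[[[0,0,0,0,0.01,0],[0,0,0,0,0.015,0],[0,0,0,0,0.015,0]]]'>/dev/null; python3 t.py
```

```text
12.37 J [ 2.5 40.6 57.3] yaw 94.66 F [2.3 0.7 5.4] M [ 0.27  -0.461 -0.026] sd 0.029 tq7 0.015
12.92 J [ 2.5 40.6 57.2] yaw 91.05 F [2.7 0.9 5.8] M [ 0.309 -0.449 -0.058] sd 0.025 tq7 0.034
13.47 J [ 2.5 40.6 57.2] yaw 88.37 F [3.1 1.1 5.6] M [ 0.335 -0.486 -0.026] sd 0.036 tq7 0.009
```

```bash
python3 -m handwheel '[[[0,0,0,0,0.01,0],[0,0.0001,0,0,0.02,0],[0,0.0001,0,0,0.02,0]]]' >/dev/null; python3 t.py
python3 -m handwheel '[[[0,0,0,0,0.01,0],[0,0.0001,0,0,0.02,0],[0,0.0001,0,0,0.02,0]]]'>/dev/null; python3 t.py
```

```text
14.02 J [ 2.5 40.6 57.1] yaw 84.76 F [3.  1.3 5.4] M [ 0.337 -0.457 -0.059] sd 0.027 tq7 0.034
14.57 J [ 2.5 40.6 57. ] yaw 81.16 F [3.  1.  5.8] M [ 0.332 -0.464 -0.036] sd 0.028 tq7 0.034
```

```bash
python3 -m handwheel '[[[0,0,0,0,0.01,0],[0,0.0001,0,0,0.02,0],[0,0.0001,0,0,0.02,0]]]' >/dev/null; python3 t.py
python3 -m handwheel '[[[0,0,0,0,0.01,0],[0,0.0001,0,0,0.02,0],[0,0.0001,0,0,0.02,0]]]'>/dev/null; python3 t.py
```

```text
15.12 J [ 2.4 40.6 56.8] yaw 77.56 F [2.8 0.9 5.6] M [ 0.329 -0.441 -0.033] sd 0.036 tq7 0.035
15.67 J [ 2.4 40.6 56.8] yaw 73.96 F [2.6 1.3 5.7] M [ 0.36  -0.463 -0.047] sd 0.033 tq7 0.035
```

```bash
python3 -m handwheel '[[[0,0,0,0,0.01,0],[0,0.0001,0,0,0.02,0],[0,0.0001,0,0,0.02,0]]]' >/dev/null; python3 t.py
python3 -m handwheel '[[[0,0,0,0,0.01,0],[0,0.0001,0,0,0.02,0],[0,0.0001,0,0,0.02,0]]]'>/dev/null; python3 t.py
```

```text
16.22 J [ 2.4 40.6 56.7] yaw 70.36 F [3.  1.1 5.4] M [ 0.373 -0.437 -0.068] sd 0.043 tq7 0.035
16.77 J [ 2.4 40.7 56.6] yaw 66.76 F [3.  1.1 5.8] M [ 0.359 -0.441 -0.057] sd 0.026 tq7 0.03
```

```bash
python3 -m handwheel '[[[0,0,0,0,0.01,0],[0,0.0001,0,0,0.02,0],[0,0.0001,0,0,0.02,0]]]' >/dev/null; python3 t.py
python3 -m handwheel '[[[0,0,0,0,0.01,0],[0,0.0001,0,0,0.02,0],[0,0.0001,0,0,0.02,0]]]'>/dev/null; python3 t.py
```

```text
17.32 J [ 2.4 40.7 56.6] yaw 63.16 F [2.4 1.1 6.5] M [ 0.357 -0.412 -0.045] sd 0.021 tq7 0.012
17.87 J [ 2.4 40.7 56.5] yaw 59.56 F [2.4 1.  7.3] M [ 0.366 -0.376  0.006] sd 0.02 tq7 -0.003
```

```bash
python3 -m handwheel '[[[0,0,0,0,0.005,0],[0,0,0,0,0.01,0],[0,0,0,0,0.01,0]]]' >/dev/null; python3 t.py
```

```text
18.42 J [ 2.4 40.7 56.5] yaw 57.78 F [2.5 0.8 7.5] M [ 0.368 -0.398  0.056] sd 0.018 tq7 -0.045
```

```bash
python3 -m handwheel '[[[0,0,0,0,0.005,0],[0,0,0,0,0.01,0],[0,0,0,0,0.01,0]]]' >/dev/null; python3 t.py
```

```text
18.97 J [ 2.4 40.7 56.5] yaw 55.98 F [2.5 1.2 7.3] M [ 0.347 -0.383  0.076] sd 0.028 tq7 -0.058
```

```bash
python3 t.py; python3 -m handwheel '[[[0,0,0,0,0.003,0],[0,0,0,0,0.006,0],[0,0,0,0,0.006,0]]]' >/dev/null; python3 t.py;python3 t.py
```

```text
19.27 J [ 2.4 40.7 56.5] yaw 55.98 F [2.5 0.9 7.4] M [ 0.376 -0.376  0.064] sd 0.036 tq7 -0.051
19.82 J [ 2.4 40.7 56.5] yaw 54.9 F [2.4 0.8 6.9] M [ 0.362 -0.357  0.073] sd 0.015 tq7 -0.082
20.12 J [ 2.4 40.7 56.5] yaw 54.9 F [2.4 0.7 7.3] M [ 0.361 -0.391  0.088] sd 0.03 tq7 -0.077
```

```bash
python3 -m handwheel '[[[0,0,0,0,0.005,0],[0,0,0,0,0.01,0],[0,0,0,0,0.01,0]]]' >/dev/null; python3 t.py;python3 t.py
```

```text
20.67 J [ 2.4 40.7 56.5] yaw 53.1 F [3.  1.  6.5] M [ 0.38  -0.378  0.07 ] sd 0.014 tq7 -0.082
20.97 J [ 2.4 40.7 56.5] yaw 53.11 F [2.9 0.9 7. ] M [ 0.381 -0.363  0.068] sd 0.029 tq7 -0.074
```

Run:
```python
from h import *
im=snapshot('wrist');s=r.get_state();print(s['opening'],s['q']);save('w6',im,(130,150,390,345),3)
save('top2',snapshot('top'),(200,150,300,230),5)
```

```text
0.22866675013981724 [ 0.06186395  0.93073539 -0.53157172  1.88128968  0.85058753  0.57035193
  1.45785033]
```

View pics/w6.png

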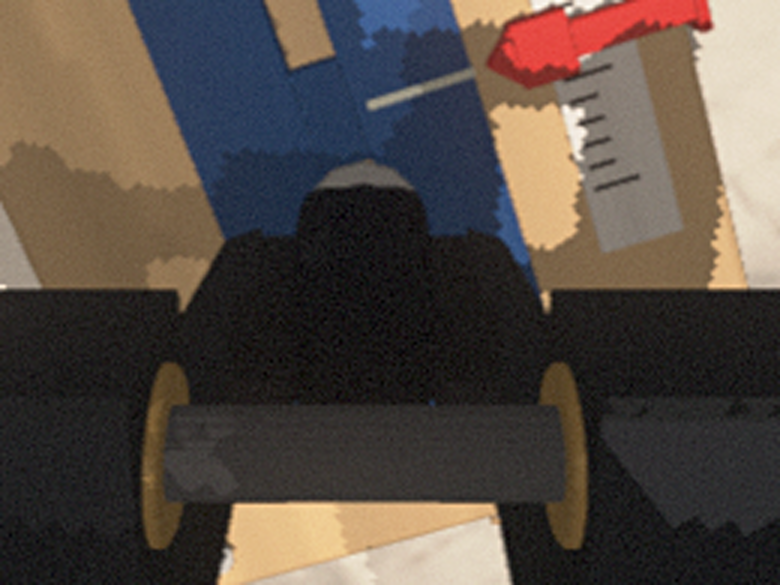

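The picture shows the line still at the pointer and the pads on the bar. The opening has grown slightly, so the bar is rocking in the pads. I'll raise the grip and read the moment again.

```bash
python3 -m handwheel '[[[0,0,0,0,0,0],[0,0,0,0,0,0],[0,0,0,0,0,0]]]' -1 45; python3 t.py;python3 t.py; python3 -c "
from h import *
print(r.get_state()['opening'])"
```

```text
clock: 21.32
tool_pos: [0.552, 0.0908, 0.0565]
eef_rot: [-0.632, -0.317, 0.315, 0.633]
contact_force: [2.5, 0.5, 7.5]
opening: 0.219
21.62 J [ 2.4 40.7 56.5] yaw 53.1 F [2.4 1.1 7.1] M [ 0.383 -0.385  0.049] sd 0.03 tq7 -0.071
21.92 J [ 2.4 40.7 56.5] yaw 53.1 F [2.5 1.2 7.4] M [ 0.357 -0.355  0.061] sd 0.029 tq7 -0.071
0.22065964847171807
```

```bash
cat > u.py <<'E'
from h import *
s=r.get_state();m=R.from_quat(s['eef_rot']).as_matrix()
print('yaw',np.degrees(np.arctan2(m[1,0],m[0,0])).round(2),'Mz',round(s['moment'][2],3),'tq7',round(s['joint_torque'][6],3),'op',round(s['opening'],4),'qd7',round(s['qd'][6],3))
E
for i in 1 2; do python3 -m handwheel '[[[0,0,0,0,0.004,0]]]' >/dev/null; python3 u.py; done; python3 t.py; python3 t.py
```

```text
yaw 52.39 Mz 0.08 tq7 0.08 op 0.2181 qd7 -0.127
yaw 51.64 Mz 0.156 tq7 -0.004 op 0.2179 qd7 -0.118
22.38 J [ 2.4 40.7 56.5] yaw 51.67 F [2.6 0.6 6.8] M [ 0.392 -0.389  0.113] sd 0.028 tq7 -0.119
22.68 J [ 2.4 40.8 56.5] yaw 51.67 F [2.4 1.  6.9] M [ 0.405 -0.38   0.105] sd 0.019 tq7 -0.096
```

```bash
for i in 1 2; do python3 -m handwheel '[[[0,0,0,0,0.003,0]]]' >/dev/null; python3 u.py; done; python3 t.py; python3 t.py
```

```text
yaw 51.13 Mz 0.168 tq7 0.015 op 0.2237 qd7 -0.096
yaw 50.57 Mz 0.13 tq7 -0.047 op 0.2235 qd7 -0.089
23.15 J [ 2.4 40.8 56.5] yaw 50.59 F [2.7 1.3 7.3] M [ 0.36  -0.379  0.115] sd 0.031 tq7 -0.133
23.45 J [ 2.4 40.7 56.5] yaw 50.59 F [2.6 1.2 7.2] M [ 0.401 -0.394  0.103] sd 0.017 tq7 -0.116
```

Releasing briefly to zero the moment reading in free air.

```bash
python3 -m handwheel '[[[0,0,0,0,0,0],[0,0,0,0,0,0],[0,0,0,0,0,0],[0,0,0,0,0,0]]]' -0.3 >/dev/null; python3 t.py; python3 t.py; python3 -m handwheel '[[[0,0,0,0,0,0],[0,0,0,0,0,0],[0,0,0,0,0,0],[0,0,0,0,0,0],[0,0,0,0,0,0],[0,0,0,0,0,0]]]' -1 45;  python3 t.py; python3 t.py
```

```text
24.08 J [ 1.9 39.8 55.9] yaw 50.48 F [-0.1 -0.4 -0.1] M [ 0.077  0.05  -0.002] sd 0.023 tq7 0.002
24.38 J [ 2. 40. 56.] yaw 50.48 F [-0.   0.2 -0.2] M [0.051 0.016 0.002] sd 0.01 tq7 0.0
clock: 24.88
tool_pos: [0.5515, 0.09, 0.056]
eef_rot: [0.64, 0.302, -0.301, -0.64]
contact_force: [0.5, -0.0, -0.1]
opening: 0.218
25.18 J [ 2.2 39.9 56. ] yaw 50.47 F [ 0.8 -0.6 -0.1] M [-0.012 -0.073  0.069] sd 0.031 tq7 -0.063
25.48 J [ 2.2 39.9 56. ] yaw 50.47 F [ 0.7 -0.5  0.5] M [-0.049 -0.156  0.061] sd 0.03 tq7 -0.064
```

```bash
for i in 1 2; do python3 -m handwheel '[[[0,0,0,0,0.004,0]]]' >/dev/null; python3 u.py; done; python3 t.py; python3 t.py
```

```text
yaw 49.74 Mz 0.123 tq7 0.078 op 0.2204 qd7 -0.132
yaw 48.97 Mz 0.114 tq7 -0.0 op 0.2242 qd7 -0.118
25.95 J [ 2.2 39.9 56. ] yaw 49.03 F [ 1.1 -1.1 -0.1] M [-0.109 -0.225  0.104] sd 0.016 tq7 -0.116
26.25 J [ 2.2 39.9 56. ] yaw 49.03 F [ 1.6 -1.1  0.9] M [-0.154 -0.278  0.097] sd 0.037 tq7 -0.089
```

```bash
python3 -m handwheel '[[[0,0,0,0,0,0],[0,0,0,0,0,0]]]' -1 60 >/dev/null; python3 u.py; for i in 1 2 3; do python3 -m handwheel '[[[0,0,0,0,0.004,0]]]' >/dev/null; python3 u.py; done; python3 t.py; python3 t.py
```

```text
yaw 49.03 Mz 0.115 tq7 -0.091 op 0.2152 qd7 0.001
yaw 48.3 Mz 0.07 tq7 0.063 op 0.2153 qd7 -0.132
yaw 47.53 Mz 0.15 tq7 -0.017 op 0.2155 qd7 -0.117
yaw 46.81 Mz 0.175 tq7 -0.041 op 0.221 qd7 -0.114
26.97 J [ 2.1 40.  56. ] yaw 46.87 F [ 1.9 -1.2  0.7] M [-0.195 -0.302  0.123] sd 0.032 tq7 -0.132Traceback (most recent call last):
  File "t.py", line 4, in <module>
    snapshot('wrist');s=r.get_state();M.append(s['moment']);F.append(s['contact_force']);Q.append(s['joint_torque'][6])
    ~~~~~~~~^^^^^^^^^
ValueError: 200 camera calls are used up
```

```bash
for i in 1 2 3; do python3 -m handwheel '[[[0,0,0,0,0.004,0]]]' >/dev/null; python3 u.py; done; for i in 1 2 3 4 5 6; do python3 -m handwheel '[[[0,0,0,0,0,0]]]' >/dev/null; python3 u.py; done
```

```text
yaw 46.14 Mz 0.175 tq7 0.042 op 0.2166 qd7 -0.131
yaw 45.37 Mz 0.186 tq7 -0.036 op 0.2194 qd7 -0.118
yaw 44.65 Mz 0.152 tq7 -0.06 op 0.2227 qd7 -0.115
yaw 44.67 Mz 0.141 tq7 -0.241 op 0.2184 qd7 0.016
yaw 44.71 Mz 0.104 tq7 -0.144 op 0.2225 qd7 0.004
yaw 44.72 Mz 0.125 tq7 -0.126 op 0.2176 qd7 0.001
yaw 44.72 Mz 0.151 tq7 -0.125 op 0.2198 qd7 0.001
yaw 44.72 Mz 0.083 tq7 -0.124 op 0.2181 qd7 0.001
yaw 44.72 Mz 0.099 tq7 -0.124 op 0.2179 qd7 -0.0
```

```bash
for i in 1 2 3; do python3 -m handwheel '[[[0,0,0,0,0.004,0]]]' >/dev/null; python3 u.py; done; python3 -m handwheel '[[[0,0,0,0,0,0]]]' >/dev/null; python3 u.py
```

```text
yaw 43.98 Mz 0.233 tq7 0.022 op 0.2181 qd7 -0.129
yaw 43.22 Mz 0.149 tq7 -0.055 op 0.2198 qd7 -0.116
yaw 42.49 Mz 0.217 tq7 -0.079 op 0.2213 qd7 -0.113
yaw 42.51 Mz 0.196 tq7 -0.255 op 0.2183 qd7 0.017
```

The moving torque now averages about 0.20 N m, inside the 0.17–0.24 range. Letting go and lifting straight up.

```bash
python3 -m handwheel '[[[0,0,0,0,0,0],[0,0,0,0,0,0],[0,0,0,0,0,0],[0,0,0,0,0,0],[0,0,0,0,0,0],[0,0,0,0,0,0]]]' 0.2; python3 u.py
python3 -m handwheel '[[[0,-0.01,0,0,0,0],[0,-0.03,0,0,0,0],[0,-0.06,0,0,0,0],[0,-0.1,0,0,0,0],[0,-0.14,0,0,0,0],[0,-0.16,0,0,0,0],[0,-0.16,0,0,0,0],[0,-0.16,0,0,0,0],[0,-0.16,0,0,0,0],[0,-0.16,0,0,0,0]]]'; python3 u.py
```

```text
clock: 28.8
tool_pos: [0.5512, 0.0902, 0.0559]
eef_rot: [-0.659, -0.257, 0.257, 0.659]
contact_force: [0.2, 0.8, -0.3]
opening: 0.596
yaw 42.56 Mz 0.016 tq7 -0.001 op 0.5962 qd7 0.0
clock: 29.63
tool_pos: [0.5504, 0.0895, 0.2147]
eef_rot: [-0.659, -0.256, 0.258, 0.659]
contact_force: [-0.5, -0.5, -0.5]
opening: 0.598
yaw 42.56 Mz -0.043 tq7 -0.0 op 0.598 qd7 0.002
```

View pics/top2.png

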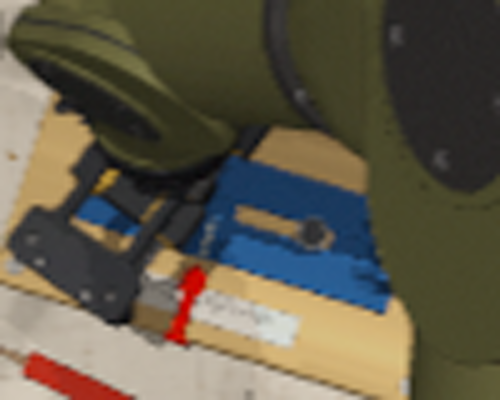

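The top picture, taken during tightening, shows the line at (208,235) in line with the pointer tip at (195,270) along the jig's x axis, and the pencil in its place. The gripper is now clear of everything, so I'm handing in.

```bash
python3 -c "
from h import *
print(job.finish_job(), r.get_state()['clock'])"
```

```text
the job is handed in; nothing more can be done
the job is handed in; nothing more can be done
```

I slid the blue bracket about 35 mm by its lug to the pointer, tightened the T-knob clockwise, let go, lifted clear and handed the job in at about 30 s. No verdict came back.

- **Line position:** Seen from straight above after the slide, the line was about 0.2 mm from the tip. It was still at the tip in the pictures taken partway through tightening.
- **Tightness:** The last four moment readings while turning averaged about 0.20 N m, inside the 0.17–0.24 range. They were noisy (0.15–0.23), and while holding still the moment settled to about 0.10–0.13 N m at the stops before that.
- **Clamp force:** I never measured how hard the knob presses on the bracket; I inferred it from the torque.
- **Knob travel:** The tool turned about 0.35 rad after I first saw resistance, more than the 0.15 rad given. I put this down to flex or slip in the grip, but did not confirm it.
- **Not checked:** I used up all 200 camera calls averaging force readings. The final line position, the knob's angle and the tools were therefore not looked at after the last tightening and the release.

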